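# Flip a lighting board over the stop of a turning block

## Task

Turn the green lighting board over so that its white lamp face is up, without picking it up: with the fingertips push it along the grey deck and down the white slope against the orange stop, and keep pushing its raised rear edge forward and up until it stands on its front edge at the stop and topples over onto the blue pad. Leave it lying flat, still and roughly square on the pad, not sticking out over its sides, and leave the lenses, tools and other things around the block where they are.

Things in the scene. Friction and masses are not known exactly. Their poses are not given: they have to be found in the camera images.
- turner: Fixed turning block, 120 mm wide, open sides. Origin on the table (z = 0) below the orange stop's working face, on the centre line. x = direction of pushing, z up. Along x: flat grey deck, then white slope from x = -54 mm (40 mm high) down to x = 0 (6 mm high), then the orange stop at x = 0 to 10 mm, a straight step from 6 to 22 mm high, then the blue pad and a fence.
- turner_deck (a point): Middle of the grey deck's top, 40 mm above the table; the deck is 130 mm long (block x = -184 to -54 mm) and 120 mm wide. Axes as the block's.
- turner_pad (a point): Middle of the blue pad's top, 22 mm above the table, level with the stop's top. Pad from block x = 10 to 108 mm, 120 mm wide; behind it an aluminium end fence, 12 mm thick, 32 mm high. Axes as the block's.
- board: Loose rigid lighting board, 76 (x) x 60 (y) x 6 mm, 40 to 85 g, on the grey deck, at most 0.2 rad askew. Green face with black chips up, white face with yellow lamps down. Origin: centre of the white face; x towards its front edge (nearer the slope), z out of the green face. Pushed past the slope's top it tips down onto the slope; if its rear edge hangs on the finger, back off a little to let it drop.
- board_rear (a point): Middle of the board's rear edge, half-way through its thickness; axes as the board's. With the front edge in the corner at the stop it stands about 10 mm behind the slope's top, some 6 mm clear of the deck. The edge catches on a finger rather than sliding up it, so follow this edge round its arc: 76 mm radius about the foot of the stop.
- board_center (a point): Centre of the lighting board, half-way through its thickness; axes as the board's.
- board_front (a point): Middle of the board's front edge, half-way through its thickness, 38 mm from the centre; axes as the board's.
- objective: Bystander: steel microscope objective standing upright, 24 mm across, 42 mm tall. Origin at its underside. Leave it alone.
- lens_cell: Bystander: low black lens cell, 34 mm across, 18 mm tall. Origin at its underside. Leave it alone.
- thumb_nut: Bystander: brass thumb nut, 24 mm across, 20 mm tall. Origin at its underside. Leave it alone.
- driver: Bystander: screwdriver lying on the table, 170 mm long. Origin at its underside. Leave it alone.
- lens_jar: Bystander: jar with black cap and paper label, 52 mm across, 70 mm tall. Origin at its underside. Leave it alone.
- cup: Bystander: blue mug, 70 mm across, 80 mm tall. Origin at its underside. Leave it alone.
- slide_box: Bystander: blue slide box with clear lid, 100 x 85 x 34 mm. Origin at its underside. Leave it alone.
There are look-alikes about, which are no part of the job. Leave any brown look-alike of the board alone.

How it is judged:
On the way:
1. the board stands up on its front edge at the stop (angle between board's own z axis and vertical between 1.2 and 1.9 rad and x of board_front in the frame of turner between -0.025 and 0.02 m and z of board_front in the frame of turner below 0.03 m), for 0.04 s.
At the end, for the whole second after the job is handed in: The board lies still, white face up, flat within 0.14 rad on the blue pad and the stop's level top: its centre 5 to 75 mm past the stop's working face and within 30 mm of the block's centre line (so not overhanging its sides), square to the block within 0.3 rad, 21 to 30 mm above the table (angle between board's own z axis and vertical above 3 rad and x of board_center in the frame of turner between 0.005 and 0.075 m and y of board_center in the frame of turner between -0.03 and 0.03 m and angle between the x axis of board and the x axis of turner, either way round below 0.3 rad and z of board_center in the frame of turner between 0.021 and 0.03 m and linear speed of board below 0.02 m/s); the robot touches nothing.
It fails at once if the board is lifted: its front edge more than 60 mm or its centre more than 70 mm above the table (height (world z) of board_front above 0.06 m or height (world z) of board_center above 0.07 m).
It fails at once if a bystander is shifted by more than 15 mm (distance of any of objective, lens_cell, thumb_nut, driver, lens_jar, cup, slide_box from where it was at the start of the episode above 0.015 m).
It also fails if it takes over 42 s, if anything falls off the work surface, if the arm or the gripper's body presses on something with over 40 N, if the wrist force passes 120 N, or if a joint passes its speed limit or range.

## Robot

A 7-joint arm with a two-finger parallel gripper is mounted at the origin on the work surface. World frame = base frame: x ahead of the robot, y to its left, z up, the work surface at z = 0. Lengths are in m, angles in rad, forces in N, time in s.
With the tool pointing down it reaches from about 0.4 to 0.9 m from the base axis. Payload 5.5 kg.
Tool frame: the origin (TCP) lies midway between the tips of the shut fingers; the grasp point (between the pads) lies 19 mm behind it; z points along the fingers, y is the line along which they close (so a half turn about z gives the same grasp; the last joint's range is limited). The gripper opens to 92 mm and grips with 3 to 60 N. Pads are 19 mm wide; open, the fingers measure 130 mm over their backs; the gripper's body (75 mm by 190 mm) begins 47 mm behind the grasp point.
Start: joints at [-1.069, 0.501, -0.427, 1.55, 0.221, 1.138, -0.21], TCP at [0.154, 0.632, 0.227] pointing down, gripper open.
Joint ranges: [-2.88, 2.88], [-0.31, 2.03], [-1.54, 1.56], [0.2, 2.42], [-1.41, 4.55], [0.19, 2.02], [-2.57, 2.57]. Speed limits (rad/s): [2.57, 2.57, 3.14, 3.14, 3.14, 3.14, 3.14].

## Interface

Orientations are given as a 3x3 rotation matrix whose columns are the frame's x, y, z axes.
In Python, from rig import get_obs, snapshot, camera_params, close_job gives the robot as it stands.
- The arm moves only by the tool send_rows, never from a script. Its argument "plan" is a list of rows, each an object with "slide": the shift along the tool's x, y, z in mm, a list of three; "turn": the turn about the tool's z in degrees; "fingers": the opening, from 0 (shut) to 1 (fully open). A call has 1 to 10 rows; each row shifts and turns the commanded pose from where the row before left it, along the tool's axes as they then stand; what a row does not reach is not made up. A row lasts 1/12 s, in which the tool goes at most 41.7 mm and 7.16 degrees, less where a joint would pass 70% of its speed; a pose out of reach is approached as far as the arm can. A call is refused whole if a number of a shift passes 41.7 or a number of a turn 7.16, either way. A call with a gripper value outside its range is refused whole. The fingers move at their own pace and stop on an object; the grip force is fixed at half the most. Time passes only in rows, so rows that do not move let the fingers close. It gives the time, the measured TCP pose, the force, the opening and the grip force at its end, in the units of the state.
- get_obs(): the state, without advancing time (a new reading comes with each control period).
- snapshot(name): name is "side" or "top" or "wrist"; returns the picture (384x512x3 uint8, blue, green, red); there is no depth.
- camera_params(name): a dict with "camera_matrix" (3x3 intrinsics, pixels), "R" (3x3) and "t" (3): a world point X has camera coordinates R X + t. Camera axes: x right, y down, z forward; pixel columns grow to the right and rows downward; lengths in m; the calibration is good to about 2 mm. A picture is of the moment at which its call begins: read the wrist's pose just before it. camera_params takes no time and is no camera call; for the wrist camera it gives the pose at the moment of the call.
- close_job(): hands the job in; it is judged then, once.
The state is a dict: "time_s": time; "q": joint angles; "dq": joint speeds; "joint_efforts": joint torques, N m; "ee_pos": TCP position; "orientation": TCP orientation; "force": force on the tool from outside, world axes, zero at the start; "wrist_torque": the same for the moment, N m; "finger_gap": opening from 0.0 (shut) to 1.0 (fully open); "grasp_force": force on a finger pad.
Only numpy, scipy, OpenCV 4.12 (cv2) and the standard library are available. Lean on these libraries where they do the work, as an engineer would, in place of code of your own. Each camera call takes 0.05 s, during which the arm holds its last target. There are 200 camera calls.

## Working session

There is one attempt and no reset: what is moved stays moved. The work goes in short steps, Python scripts to look and compute and a tool call to move; the robot and the scene stay as the last step left them, time stands still between calls to the robot, and variables do not carry over. Pictures are saved under pics/ and viewed, at most 10 in all, crops included, and the job is handed in when it is done.

Besides the shell and the picture viewer there is one more tool, called after "Request:" by a JSON object that holds its "method" and its "body", one argument or row to a line. send_rows: Moves the arm, as the interface text tells. Its arguments: {"type":"object","properties":{"plan":{"type":"array"}},"required":["plan"]}

```bash
mkdir -p pics
python3 - <<'E'
from rig import *
import cv2,numpy as np
o=get_obs();print(o['time_s'],o['ee_pos'],np.round(o['orientation'],3))
for n in ['top','side']:
    im=snapshot(n);cv2.imwrite(f'pics/{n}0.png',im)
    p=camera_params(n);print(n,np.round(p['camera_matrix'],1),np.round(-np.array(p['R']).T@p['t'],3),np.round(p['R'],2))
E
```

```text
0.0 [0.15361869 0.63086834 0.22568712] [[-0.972  0.236 -0.001]
 [ 0.236  0.972 -0.002]
 [ 0.    -0.002 -1.   ]]
top [[425.6   0.  253.7]
 [  0.  425.6 195.6]
 [  0.    0.    1. ]] [0.374 0.007 1.223] [[ 0.02 -1.   -0.01]
 [-0.99 -0.02 -0.16]
 [ 0.16  0.01 -0.99]]
side [[359.2   0.  249.7]
 [  0.  359.2 193.6]
 [  0.    0.    1. ]] [0.343 0.627 0.624] [[-0.94 -0.34  0.02]
 [-0.23  0.6  -0.77]
 [ 0.25 -0.73 -0.64]]
```

View pics/top0.png

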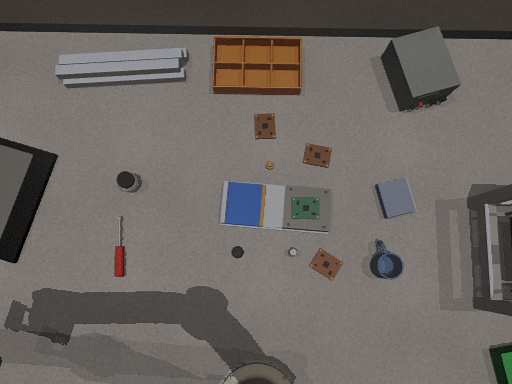

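View pics/side0.png

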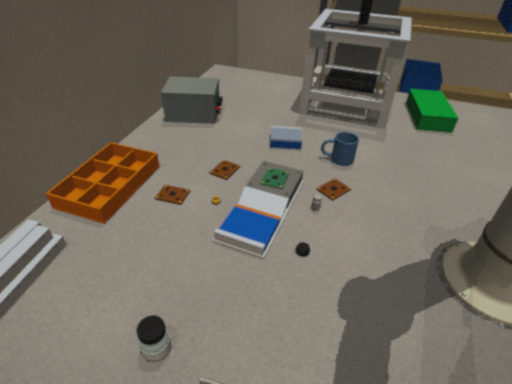

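Look-alikes in the top view: brown boards at (265,126), (318,155) and (326,264), and a green box at (505,365). The target is the green board on the grey deck at (306,208). The block pushes to image left, which is about world +y. Next I'll measure it and crop closely to check.

```bash
cat > h.py <<'E'
from rig import *
import cv2,numpy as np
def ray(p,uv,z):
    K=np.array(p['camera_matrix']);R=np.array(p['R']);c=-R.T@np.array(p['t'])
    d=R.T@np.linalg.inv(K)@np.array([uv[0],uv[1],1.]);return c+d*(z-c[2])/d[2]
def proj(p,X):
    v=np.array(p['camera_matrix'])@(np.array(p['R'])@np.array(X)+p['t']);return v[:2]/v[2]
def mask(im,lo,hi,roi):
    m=cv2.inRange(cv2.cvtColor(im,cv2.COLOR_BGR2HSV),lo,hi);k=np.zeros_like(m);x0,y0,x1,y1=roi
    k[y0:y1,x0:x1]=m[y0:y1,x0:x1];return k
def big(m):
    m=cv2.morphologyEx(m,cv2.MORPH_CLOSE,np.ones((5,5),np.uint8))
    return max(cv2.findContours(m,0,2)[0],key=cv2.contourArea)
def rect(p,m,z):
    c=big(m)[:,0,:].astype(float);P=np.array([ray(p,u,z)[:2] for u in c],np.float32)
    r=cv2.minAreaRect(P*1000);return r,cv2.boxPoints(r)
E
python3 - <<'E'
from h import *
im=cv2.imread('pics/top0.png');p=camera_params('top')
R=(215,170,340,240)
for n,lo,hi,z in [('pad',(105,150,60),(125,255,255),.022),('board',(55,60,30),(90,255,255),.046),('orange',(5,120,80),(25,255,255),.022)]:
    r,b=rect(p,mask(im,lo,hi,R),z);print(n,np.round(r[0],1),np.round(r[1],1),r[2],np.round(b).tolist())
cv2.imwrite('pics/crop.png',cv2.resize(im[165:285,210:410],None,fx=4,fy=4,interpolation=cv2.INTER_CUBIC))
# side view pad & board
im=cv2.imread('pics/side0.png');p=camera_params('side');R=(200,150,310,260)
for n,lo,hi,z in [('pad',(105,150,60),(125,255,255),.022),('board',(55,60,30),(90,255,255),.046)]:
    r,b=rect(p,mask(im,lo,hi,R),z);print(n,np.round(r[0],1),np.round(r[1],1),r[2],np.round(b).tolist())
p=camera_params('top')
for n,u,z in [('nut',(269,165),.02),('obj',(293,252),.042),('cell',(237,252),.018),('cup',(386,264),.08),('box',(395,198),.034)]: print(n,np.round(ray(p,u,z),3))
E
```

```text
pad [542.1  48. ] [ 94.1 117.3] 86.42620849609375 [[481.0, 5.0], [598.0, -3.0], [604.0, 91.0], [486.0, 99.0]]
board [ 531.6 -124.6] [59.3 72.6] 0.43372780084609985 [[502.0, -89.0], [502.0, -161.0], [562.0, -161.0], [561.0, -88.0]]
orange [540.1  -6. ] [  7.8 115.7] 86.31700134277344 [[482.0, -6.0], [598.0, -14.0], [598.0, -6.0], [483.0, 2.0]]
pad [539.4  48. ] [ 84.9 119.2] 86.2593765258789 [[477.0, 10.0], [596.0, 2.0], [602.0, 86.0], [483.0, 94.0]]
board [ 529.  -120.2] [76.6 59.8] 89.98087310791016 [[499.0, -158.0], [559.0, -159.0], [559.0, -82.0], [499.0, -82.0]]
nut [ 0.657 -0.023  0.02 ]
obj [ 0.408 -0.092  0.042]
cell [0.405 0.063 0.018]
cup [ 0.381 -0.335  0.08 ]
box [ 0.566 -0.379  0.034]
```

View pics/crop.png

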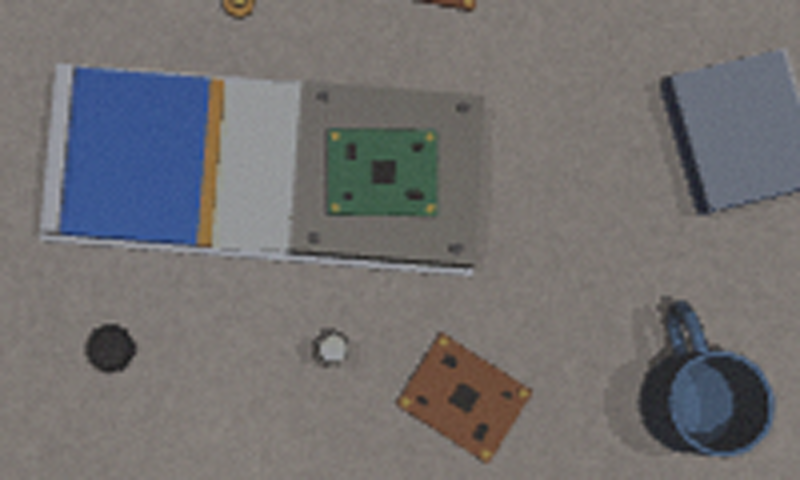

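The crop confirms the target: a green board with black chips, at crop pixel (382,172) on the grey deck. The brown board at (463,397) is not it. The stop's foot is at about (0.5375, -0.011), block x is about (0.065, 0.998), and the board's centre is at block x of about -111 mm, y about 0. Now I'll turn the tool to match the block.

Request:
{"method": "send_rows", "body": {
  "plan": [
    {"slide": [0,0,0],"turn": 6.7,"fingers": 0.25},
    {"slide": [0,0,0],"turn": 6.7,"fingers": 0.25},
    {"slide": [0,0,0],"turn": 6.7,"fingers": 0.25},
    {"slide": [0,0,0],"turn": 6.7,"fingers": 0.25},
    {"slide": [0,0,0],"turn": 6.7,"fingers": 0.25},
    {"slide": [0,0,0],"turn": 6.7,"fingers": 0.25},
    {"slide": [0,0,0],"turn": 6.7,"fingers": 0.25},
    {"slide": [0,0,0],"turn": 6.7,"fingers": 0.25},
    {"slide": [0,0,0],"turn": 6.7,"fingers": 0.25},
    {"slide": [0,0,0],"turn": 6.7,"fingers": 0.25}
  ]
}}

```text
time_s: 0.93
ee_pos: [0.1536, 0.6311, 0.2261]
orientation: [[-0.156, 0.988, -0.0], [0.988, 0.156, -0.001], [-0.001, -0.001, -1.0]]
force: [-1.0, -0.0, -0.2]
finger_gap: 0.325
grasp_force: 0.0
```

Request:
{"method": "send_rows", "body": {
  "plan": [
    {"slide": [0,0,0],"turn": 6.6,"fingers": 0.25},
    {"slide": [0,0,0],"turn": 6.6,"fingers": 0.25},
    {"slide": [0,35,0],"turn": 0,"fingers": 0.25},
    {"slide": [0,35,0],"turn": 0,"fingers": 0.25},
    {"slide": [0,35,0],"turn": 0,"fingers": 0.25},
    {"slide": [0,35,0],"turn": 0,"fingers": 0.25},
    {"slide": [0,35,0],"turn": 0,"fingers": 0.25},
    {"slide": [0,35,0],"turn": 0,"fingers": 0.25},
    {"slide": [0,35,0],"turn": 0,"fingers": 0.25},
    {"slide": [0,35,0],"turn": 0,"fingers": 0.25}
  ]
}}

```text
time_s: 1.77
ee_pos: [0.4344, 0.612, 0.226]
orientation: [[0.067, 0.998, -0.001], [0.998, -0.067, -0.001], [-0.001, -0.001, -1.0]]
force: [0.2, 1.2, -0.5]
finger_gap: 0.248
grasp_force: 0.0
```

Request:
{"method": "send_rows", "body": {
  "plan": [
    {"slide": [-39,14,0],"turn": 0,"fingers": 0.25},
    {"slide": [-39,14,0],"turn": 0,"fingers": 0.25},
    {"slide": [-39,14,0],"turn": 0,"fingers": 0.25},
    {"slide": [-39,14,0],"turn": 0,"fingers": 0.25},
    {"slide": [-39,14,0],"turn": 0,"fingers": 0.25},
    {"slide": [-39,14,0],"turn": 0,"fingers": 0.25},
    {"slide": [-39,14,0],"turn": 0,"fingers": 0.25},
    {"slide": [-39,14,0],"turn": 0,"fingers": 0.25},
    {"slide": [-39,14,0],"turn": 0,"fingers": 0.25},
    {"slide": [-39,14,0],"turn": 0,"fingers": 0.25}
  ]
}}

```text
time_s: 2.6
ee_pos: [0.5462, 0.2119, 0.2264]
orientation: [[0.068, 0.998, -0.001], [0.998, -0.068, -0.0], [-0.0, -0.001, -1.0]]
force: [1.2, 0.0, -0.1]
finger_gap: 0.251
grasp_force: 0.0
```

Request:
{"method": "send_rows", "body": {
  "plan": [
    {"slide": [-40,0,0],"turn": 0,"fingers": 0.25},
    {"slide": [-40,0,0],"turn": 0,"fingers": 0.25},
    {"slide": [-40,0,0],"turn": 0,"fingers": 0.25},
    {"slide": [-40,0,0],"turn": 0,"fingers": 0.25},
    {"slide": [-40,0,0],"turn": 0,"fingers": 0.25},
    {"slide": [-40,0,0],"turn": 0,"fingers": 0.25},
    {"slide": [-40,0,0],"turn": 0,"fingers": 0.25},
    {"slide": [-40,0,0],"turn": 0,"fingers": 0.25},
    {"slide": [-40,0,0],"turn": 0,"fingers": 0.25},
    {"slide": [-30,0,0],"turn": 0,"fingers": 0.25}
  ]
}}

```text
time_s: 3.43
ee_pos: [0.5187, -0.179, 0.2266]
orientation: [[0.07, 0.998, -0.0], [0.998, -0.07, -0.001], [-0.001, -0.0, -1.0]]
force: [0.1, -0.1, 0.1]
finger_gap: 0.252
grasp_force: 0.0
```

Request:
{"method": "send_rows", "body": {
  "plan": [
    {"slide": [0,0,0],"turn": 0,"fingers": 0.25},
    {"slide": [0,0,0],"turn": 0,"fingers": 0.25}
  ]
}}

```text
time_s: 3.6
ee_pos: [0.519, -0.1775, 0.2263]
orientation: [[0.073, 0.997, -0.001], [0.997, -0.073, -0.0], [-0.0, -0.001, -1.0]]
force: [0.3, 0.5, 1.0]
finger_gap: 0.25
grasp_force: 0.0
```

Request:
{"method": "send_rows", "body": {
  "plan": [
    {"slide": [-4,4,30],"turn": 0,"fingers": 0.25},
    {"slide": [-5,4,40],"turn": 0,"fingers": 0.25},
    {"slide": [0,0,40],"turn": 0,"fingers": 0.25},
    {"slide": [0,0,36],"turn": 0,"fingers": 0.25},
    {"slide": [0,0,20],"turn": 0,"fingers": 0.25},
    {"slide": [0,0,0],"turn": 0,"fingers": 0.25},
    {"slide": [0,0,0],"turn": 0,"fingers": 0.25}
  ]
}}

```text
time_s: 4.18
ee_pos: [0.5266, -0.1826, 0.0597]
orientation: [[0.066, 0.998, -0.003], [0.998, -0.066, 0.002], [0.001, -0.003, -1.0]]
force: [0.8, -0.3, 0.5]
finger_gap: 0.25
grasp_force: 0.0
```

Run:
```python
from h import *
ims=[cv2.resize(snapshot('side')[130:270,180:330],(600,560)),cv2.resize(snapshot('wrist'),(200,150))]
c=np.zeros((560,800,3),np.uint8);c[:,:600]=ims[0];c[:150,600:]=ims[1]
t=snapshot('top')[160:250,250:350];c[160:340,600:]=cv2.resize(t,(200,180))
cv2.imwrite('pics/a.png',c);print(get_obs()['ee_pos'])
```

```text
[ 0.52920103 -0.18440227  0.06270403]
```

View pics/a.png

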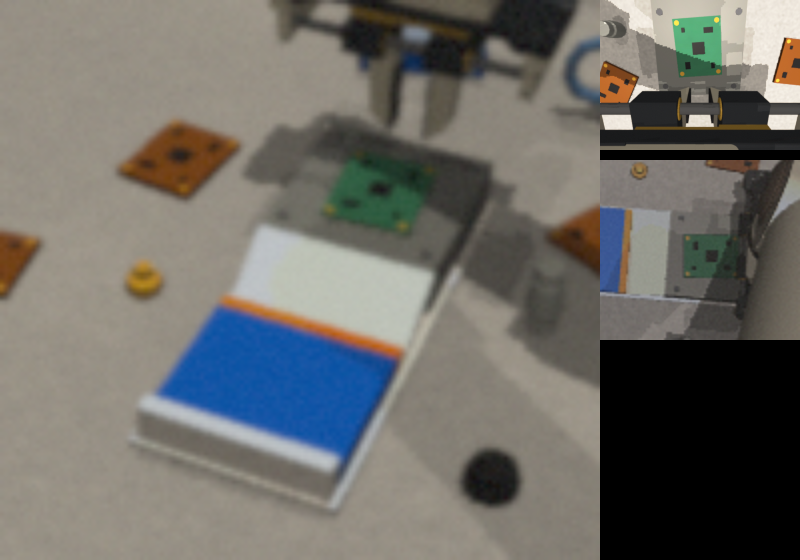

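The side crop shows the fingertips at about (420,125), behind the board's rear edge and centred on it, with clearance to the deck. I'll lower them and start pushing.

Request:
{"method": "send_rows", "body": {
  "plan": [
    {"slide": [0,0,10],"turn": 0,"fingers": 0.25},
    {"slide": [0,0,7],"turn": 0,"fingers": 0.25},
    {"slide": [0,0,0],"turn": 0,"fingers": 0.25},
    {"slide": [0,0,0],"turn": 0,"fingers": 0.25}
  ]
}}

```text
time_s: 4.67
ee_pos: [0.5268, -0.1845, 0.0434]
orientation: [[0.068, 0.998, -0.001], [0.998, -0.068, 0.0], [0.0, -0.001, -1.0]]
force: [0.0, -0.8, -0.3]
finger_gap: 0.254
grasp_force: 0.0
```

Run:
```python
from h import *
a=[]
for i in range(4):
    o=get_obs();a.append(np.r_[o['ee_pos'],o['force']]);snapshot('top')
print(np.round(a,4))
```

```text
[[ 0.5268 -0.1845  0.0434  0.0104 -0.8313 -0.3313]
 [ 0.5271 -0.1846  0.0436 -0.4641  0.0979 -0.3129]
 [ 0.5273 -0.1847  0.0438  0.1746  0.5639 -0.4164]
 [ 0.5274 -0.1847  0.0438 -0.5682 -0.0846  0.0769]]
```

Request:
{"method": "send_rows", "body": {
  "plan": [
    {"slide": [6,0,1],"turn": 0,"fingers": 0.25},
    {"slide": [8,0,0],"turn": 0,"fingers": 0.25},
    {"slide": [8,0,0],"turn": 0,"fingers": 0.25},
    {"slide": [8,0,0],"turn": 0,"fingers": 0.25},
    {"slide": [8,0,0],"turn": 0,"fingers": 0.25},
    {"slide": [8,0,0],"turn": 0,"fingers": 0.25},
    {"slide": [8,0,0],"turn": 0,"fingers": 0.25},
    {"slide": [8,0,0],"turn": 0,"fingers": 0.25},
    {"slide": [6,0,0],"turn": 0,"fingers": 0.25},
    {"slide": [0,0,0],"turn": 0,"fingers": 0.25}
  ]
}}

```text
time_s: 5.7
ee_pos: [0.5322, -0.1146, 0.0427]
orientation: [[0.065, 0.998, -0.0], [0.998, -0.065, 0.001], [0.001, -0.0, -1.0]]
force: [0.0, -0.2, 0.3]
finger_gap: 0.251
grasp_force: 0.0
```

```bash
cat > look.py <<'E'
from h import *
import sys
s=snapshot('side');t=snapshot('top');w=snapshot('wrist')
c=np.zeros((560,800,3),np.uint8);c[:,:500]=cv2.resize(s[150:262,200:300],(500,560),interpolation=2)
c[:225,500:]=cv2.resize(w,(300,225));c[230:430,500:]=cv2.resize(t[165:245,215:335],(300,200),interpolation=2)
cv2.imwrite(f'pics/{sys.argv[1]}.png',c);o=get_obs();print(o['time_s'],np.round(o['ee_pos'],4),np.round(o['force'],1))
E
python3 look.py b
```

```text
5.85 [ 0.5319 -0.117   0.0427] [-0.1 -0.2 -0.3]
```

View pics/b.png

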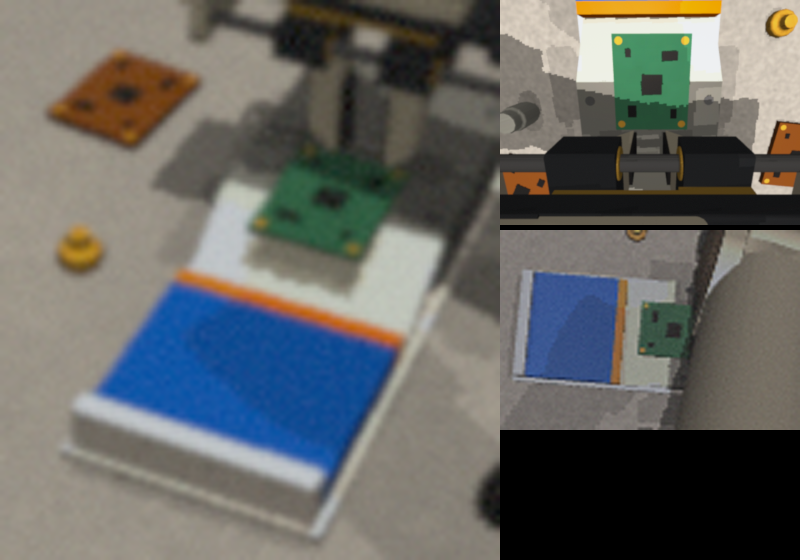

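The board sits square between the fingers and the stop, still flat, overhanging the slope. I'll keep pushing slowly past the tipping point.

Request:
{"method": "send_rows", "body": {
  "plan": [
    {"slide": [4,0,0],"turn": 0,"fingers": 0.25},
    {"slide": [4,0,0],"turn": 0,"fingers": 0.25},
    {"slide": [4,0,0],"turn": 0,"fingers": 0.25},
    {"slide": [3,0,0],"turn": 0,"fingers": 0.25},
    {"slide": [0,0,0],"turn": 0,"fingers": 0.25},
    {"slide": [-4,0,0],"turn": 0,"fingers": 0.25},
    {"slide": [-4,0,0],"turn": 0,"fingers": 0.25},
    {"slide": [0,0,0],"turn": 0,"fingers": 0.25}
  ]
}}

```text
time_s: 6.52
ee_pos: [0.5322, -0.1113, 0.0427]
orientation: [[0.069, 0.998, -0.0], [0.998, -0.069, -0.001], [-0.001, 0.0, -1.0]]
force: [0.4, -0.0, -0.0]
finger_gap: 0.249
grasp_force: 0.0
```

```bash
python3 look.py c
```

```text
6.6667 [ 0.5323 -0.1102  0.0426] [-0.   0.8  0.3]
```

View pics/c.png

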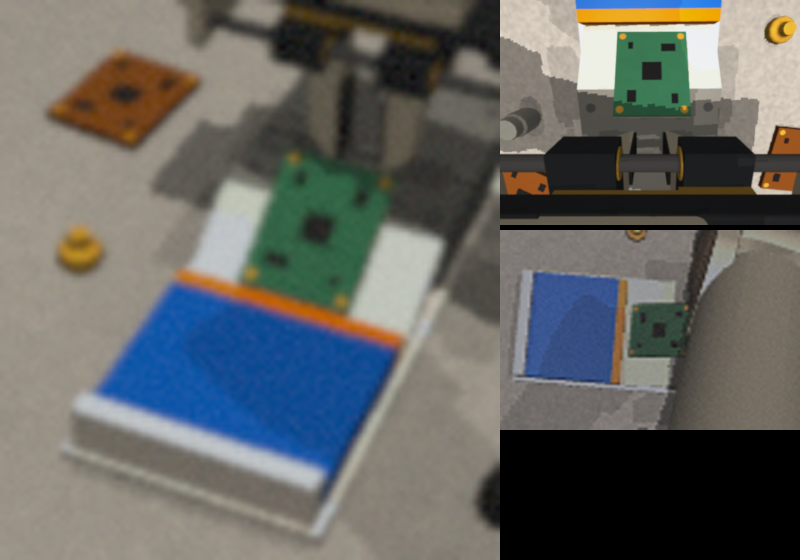

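The board has tipped and lies on the slope, with its front edge just short of the stop (side crop 300,300). Next I'll push it into the corner.

Request:
{"method": "send_rows", "body": {
  "plan": [
    {"slide": [5,0,0],"turn": 0,"fingers": 0.25},
    {"slide": [5,0,0],"turn": 0,"fingers": 0.25},
    {"slide": [4,0,0],"turn": 0,"fingers": 0.25},
    {"slide": [4,0,0],"turn": 0,"fingers": 0.25},
    {"slide": [0,0,0],"turn": 0,"fingers": 0.25}
  ]
}}

```text
time_s: 7.08
ee_pos: [0.5338, -0.09, 0.0427]
orientation: [[0.066, 0.998, -0.0], [0.998, -0.066, 0.001], [0.001, -0.0, -1.0]]
force: [-0.3, -0.5, -0.1]
finger_gap: 0.251
grasp_force: 0.0
```

```bash
python3 look.py d
```

```text
7.2333 [ 0.5337 -0.0917  0.0427] [ 0.2 -0.  -0.3]
```

View pics/d.png

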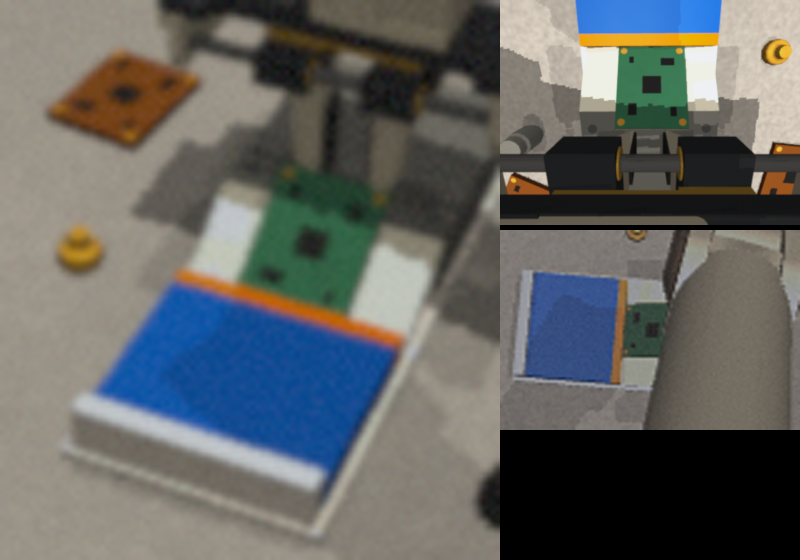

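Request:
{"method": "send_rows", "body": {
  "plan": [
    {"slide": [2,0,0],"turn": 0,"fingers": 0.25},
    {"slide": [2,0,0],"turn": 0,"fingers": 0.25},
    {"slide": [0,0,0],"turn": 0,"fingers": 0.25}
  ]
}}

```text
time_s: 7.48
ee_pos: [0.534, -0.0876, 0.0428]
orientation: [[0.068, 0.998, 0.0], [0.998, -0.068, -0.0], [-0.0, 0.0, -1.0]]
force: [0.9, 0.2, 0.5]
finger_gap: 0.25
grasp_force: 0.2
```

Request:
{"method": "send_rows", "body": {
  "plan": [
    {"slide": [2,0,0],"turn": 0,"fingers": 0.25},
    {"slide": [0,0,0],"turn": 0,"fingers": 0.25}
  ]
}}

```text
time_s: 7.65
ee_pos: [0.5342, -0.087, 0.043]
orientation: [[0.068, 0.998, 0.001], [0.998, -0.068, -0.001], [-0.001, 0.001, -1.0]]
force: [0.3, -3.2, 2.0]
finger_gap: 0.248
grasp_force: 1.6
```

Run:
```python
from h import *
a=[]
for i in range(4):
    snapshot('top');o=get_obs();a.append(np.r_[o['ee_pos'],o['force']])
print(np.round(a,4))
```

```text
[[ 0.5342 -0.087   0.0429 -0.0072 -3.6299  0.8667]
 [ 0.5341 -0.087   0.0429 -0.2772 -3.6508  2.3081]
 [ 0.5341 -0.087   0.0429 -0.38   -3.8997  1.8936]
 [ 0.5341 -0.0869  0.0429 -0.4232 -4.7662  1.9082]]
```

Contact: 4 N at block x of about -76, which fits the finger depth and the board's length with the front edge in the corner. Now I'll follow the arc.

Request:
{"method": "send_rows", "body": {
  "plan": [
    {"slide": [1.9,0,-3.2],"turn": 0,"fingers": 0.25},
    {"slide": [2.3,0,-3.1],"turn": 0,"fingers": 0.25},
    {"slide": [2.5,0,-3.0],"turn": 0,"fingers": 0.25},
    {"slide": [2.7,0,-3.0],"turn": 0,"fingers": 0.25},
    {"slide": [0,0,0],"turn": 0,"fingers": 0.25}
  ]
}}

```text
time_s: 8.27
ee_pos: [0.5353, -0.0759, 0.056]
orientation: [[0.067, 0.998, 0.001], [0.998, -0.067, 0.0], [0.0, 0.001, -1.0]]
force: [0.5, -2.1, 1.3]
finger_gap: 0.247
grasp_force: 0.9
```

```bash
python3 look.py e
```

```text
8.4167 [ 0.5347 -0.0753  0.055 ] [ 0.1 -1.1  0.9]
```

View pics/e.png

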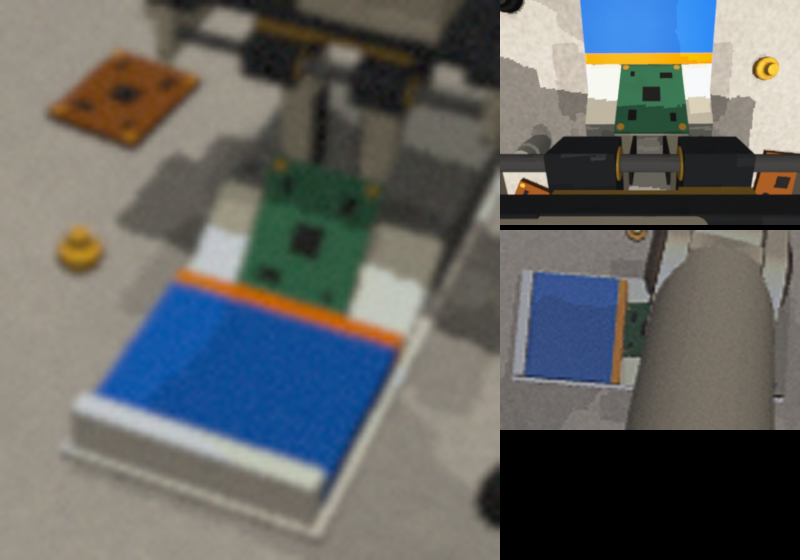

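The board's rear edge is rising on the fingertips (side crop, around 325,170) and its front edge is still held at the stop. I'll continue the arc.

Request:
{"method": "send_rows", "body": {
  "plan": [
    {"slide": [2.9,0,-2.8],"turn": 0,"fingers": 0.25},
    {"slide": [3.0,0,-2.6],"turn": 0,"fingers": 0.25},
    {"slide": [3.2,0,-2.5],"turn": 0,"fingers": 0.25},
    {"slide": [3.3,0,-2.3],"turn": 0,"fingers": 0.25},
    {"slide": [0,0,0],"turn": 0,"fingers": 0.25}
  ]
}}

```text
time_s: 8.83
ee_pos: [0.5358, -0.0625, 0.0656]
orientation: [[0.066, 0.998, 0.0], [0.998, -0.066, 0.001], [0.001, 0.0, -1.0]]
force: [0.1, 0.6, 0.7]
finger_gap: 0.25
grasp_force: 0.0
```

Request:
{"method": "send_rows", "body": {
  "plan": [
    {"slide": [3.4,0,-2.1],"turn": 0,"fingers": 0.25},
    {"slide": [3.5,0,-2.0],"turn": 0,"fingers": 0.25},
    {"slide": [3.6,0,-1.8],"turn": 0,"fingers": 0.25},
    {"slide": [3.6,0,-1.6],"turn": 0,"fingers": 0.25},
    {"slide": [0,0,0],"turn": 0,"fingers": 0.25}
  ]
}}

```text
time_s: 9.25
ee_pos: [0.5368, -0.0487, 0.0731]
orientation: [[0.066, 0.998, 0.001], [0.998, -0.066, 0.001], [0.001, 0.001, -1.0]]
force: [0.1, -0.0, 0.2]
finger_gap: 0.251
grasp_force: 0.0
```

```bash
python3 look.py f
```

```text
9.4 [ 0.5365 -0.05    0.0727] [-0.1  0.7 -0.5]
```

View pics/f.png

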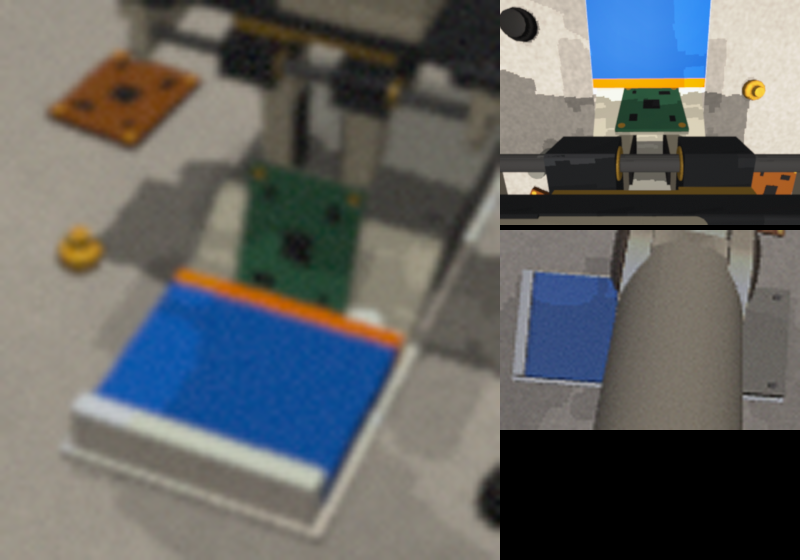

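The board is at about 65–70°, with its rear edge (side crop 310,175) still on the fingertips. I'll push on through vertical.

Request:
{"method": "send_rows", "body": {
  "plan": [
    {"slide": [3.7,0,-1.2],"turn": 0,"fingers": 0.25},
    {"slide": [3.8,0,-1.0],"turn": 0,"fingers": 0.25},
    {"slide": [3.8,0,-0.8],"turn": 0,"fingers": 0.25},
    {"slide": [3.9,0,-0.6],"turn": 0,"fingers": 0.25},
    {"slide": [3.9,0,-0.4],"turn": 0,"fingers": 0.25},
    {"slide": [4,0,0],"turn": 0,"fingers": 0.25},
    {"slide": [4,0,0],"turn": 0,"fingers": 0.25},
    {"slide": [0,0,0],"turn": 0,"fingers": 0.25}
  ]
}}

```text
time_s: 10.07
ee_pos: [0.5384, -0.0216, 0.0767]
orientation: [[0.066, 0.998, 0.0], [0.998, -0.066, 0.001], [0.001, 0.0, -1.0]]
force: [0.5, 0.2, 0.1]
finger_gap: 0.25
grasp_force: 0.0
```

Request:
{"method": "send_rows", "body": {
  "plan": [
    {"slide": [4,0,0],"turn": 0,"fingers": 0.25},
    {"slide": [4,0,0],"turn": 0,"fingers": 0.25},
    {"slide": [4,0,0],"turn": 0,"fingers": 0.25},
    {"slide": [4,0,0],"turn": 0,"fingers": 0.25},
    {"slide": [4,0,0.5],"turn": 0,"fingers": 0.25},
    {"slide": [4,0,1],"turn": 0,"fingers": 0.25},
    {"slide": [0,0,0],"turn": 0,"fingers": 0.25},
    {"slide": [0,0,0],"turn": 0,"fingers": 0.25}
  ]
}}

```text
time_s: 10.73
ee_pos: [0.5399, 0.0014, 0.0751]
orientation: [[0.067, 0.998, -0.0], [0.998, -0.067, 0.0], [0.0, -0.0, -1.0]]
force: [-1.1, 0.4, -0.4]
finger_gap: 0.251
grasp_force: 0.0
```

```bash
python3 look.py g
```

```text
10.8833 [0.5399 0.0006 0.0752] [-0.1  0.   0.3]
```

View pics/g.png

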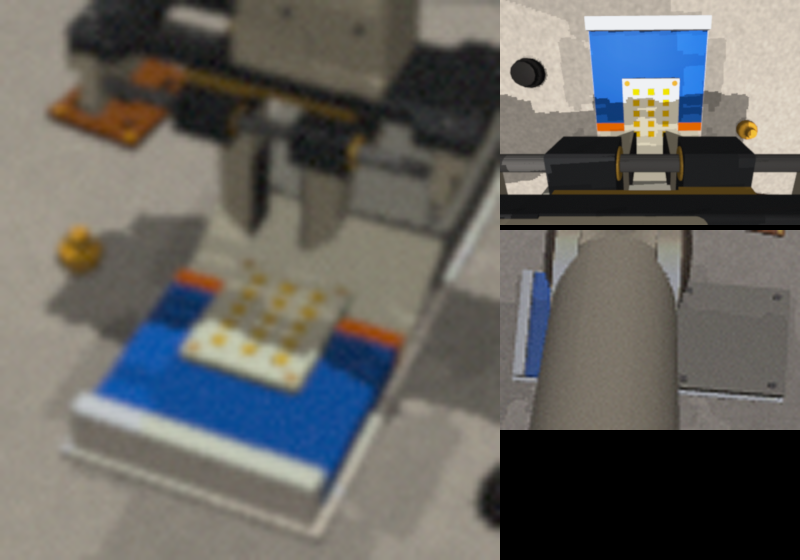

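The board has toppled white face up, square, resting across the stop and pad (side crop centre about 270,325). I'll raise the arm and check the position by numbers.

Request:
{"method": "send_rows", "body": {
  "plan": [
    {"slide": [-10,0,-30],"turn": 0,"fingers": 0.25},
    {"slide": [-30,0,-30],"turn": 0,"fingers": 0.25},
    {"slide": [-35,0,-20],"turn": 0,"fingers": 0.25},
    {"slide": [-35,0,-20],"turn": 0,"fingers": 0.25},
    {"slide": [-35,0,-20],"turn": 0,"fingers": 0.25},
    {"slide": [-35,0,0],"turn": 0,"fingers": 0.25},
    {"slide": [0,0,0],"turn": 0,"fingers": 0.25},
    {"slide": [0,0,0],"turn": 0,"fingers": 0.25}
  ]
}}

```text
time_s: 11.55
ee_pos: [0.527, -0.1816, 0.1952]
orientation: [[0.074, 0.997, 0.001], [0.997, -0.074, -0.001], [-0.001, 0.001, -1.0]]
force: [-0.7, 0.7, -0.3]
finger_gap: 0.249
grasp_force: 0.0
```

Run:
```python
from h import *
ex=np.array([.065,.998]);ey=np.array([-.998,.065]);O=np.array([537.5,-11])
for n in ['top','side']:
    im=snapshot(n);p=camera_params(n);hsv=cv2.cvtColor(im,cv2.COLOR_BGR2HSV)
    # yellow lamps on the board: pattern centre and extent; roi from block pad region at z=.028
    def W(x,y,z):return proj(p,np.r_[(O+x*ex+y*ey)/1000,z])
    poly=np.array([W(-20,-45,.028),W(-20,45,.028),W(90,45,.028),W(90,-45,.028)],np.int32)
    k=np.zeros(im.shape[:2],np.uint8);cv2.fillPoly(k,[poly],255)
    nb=cv2.bitwise_not(cv2.inRange(hsv,(95,80,20),(130,255,255)))&k  # not blue, on pad
    k2=np.zeros_like(k);cv2.fillPoly(k2,[np.array([W(14,-45,.024),W(14,45,.024),W(90,45,.024),W(90,-45,.024)],np.int32)],255)
    r,b=rect(p,nb&k2,.028);P=(b-O);print(n,'part past x=14, block coords',np.round(np.c_[P@ex,P@ey],1).tolist(),'size',np.round(r[1],1))
    cv2.imwrite(f'pics/{n}_end.png',im)
o=get_obs();print(o['time_s'],np.round(o['ee_pos'],3))
s=cv2.imread('pics/side_end.png')[150:262,200:300];t=cv2.imread('pics/top_end.png')[165:245,215:335]
cv2.imwrite('pics/end.png',np.hstack([cv2.resize(s,(357,400),interpolation=2),cv2.resize(t,(440,400),interpolation=2)]))
```

```text
top part past x=14, block coords [[14.5, 26.2], [14.6, -34.2], [61.5, -34.2], [61.4, 26.3]] size [46.9 60.4]
side part past x=14, block coords [[13.5, 44.6], [14.9, -46.1], [69.0, -45.3], [67.7, 45.4]] size [54.2 90.7]
11.65 [ 0.527 -0.177  0.194]
```

View pics/end.png

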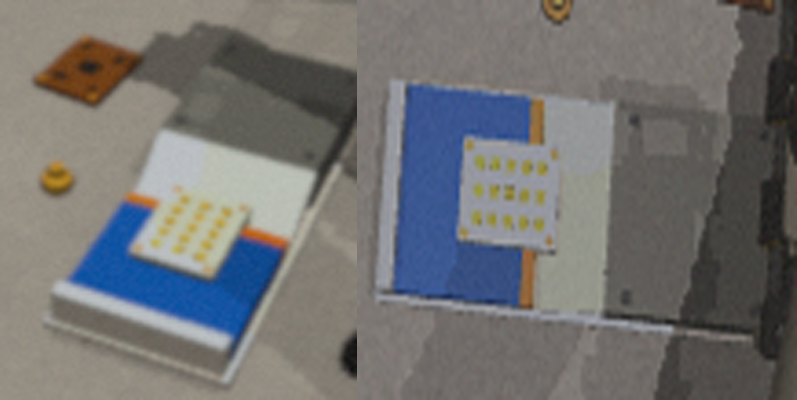

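The board lies flat, white face up and square, with its centre about 23 mm past the stop and 4 mm off the centre line. The arm is clear, so I'll hand it in.

```bash
python3 -c "
from rig import *
print(close_job())"
```

```text
the job is handed in; nothing more can be done
None
```

The green board is turned over, lying flat and square, white face up, on the pad and stop top, with its centre about 23 mm past the stop and 4 mm off the centre line. The job is handed in at about 12 s with the arm clear; no verdict came back. I moved no bystander that I know of, but did not re-measure their positions afterwards.

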